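Make up two practical-class kits on the lab bench

ROBOT

A 7-joint arm with a two-finger parallel gripper is mounted at the origin on the work surface. World frame = base frame: x ahead of the robot, y to its left, z up, the work surface at z = 0. Lengths are in m, angles in rad, forces in N, time in s.
With the tool pointing down it reaches from about 0.4 to 0.9 m from the base axis. Payload 5.5 kg.
Tool frame: the origin (TCP) lies at the very end of the fingers, on their centre line; the grasp point (between the pads) lies 19 mm behind it; z points along the fingers, y is the line along which they close (so a half turn about z gives the same grasp; the last joint's range is limited). The gripper opens to 92 mm and grips with 3 to 60 N. Pads are 19 mm wide; open, the fingers measure 130 mm over their backs; the gripper's body (75 mm by 190 mm) begins 47 mm behind the grasp point.
Start: joints at [-0.968, 0.501, -0.427, 1.55, 0.221, 1.138, -0.21], TCP at [0.217, 0.613, 0.227] pointing down, gripper open.
Joint ranges: [-2.88, 2.88], [-0.31, 2.03], [-1.54, 1.56], [0.2, 2.42], [-1.41, 4.55], [0.19, 2.02], [-2.57, 2.57]. Speed limits (rad/s): [2.57, 2.57, 3.14, 3.14, 3.14, 3.14, 3.14].

INTERFACE

Orientations are given as a unit quaternion [w, x, y, z].
In Python, from workcell import bot gives the robot as it stands.
- The arm moves only by the tool servo_tool, never from a script. Its argument "increments" is a list of rows, each an object with "linear": the shift along the tool's x, y, z in cm, a list of three; "rotation": the turn, a rotation vector about the tool's x, y, z in rad, a list of three. A call has 1 to 12 rows; each row is the pose to reach, as a shift and turn from the pose commanded when the call began, along the tool's axes at that moment; what a row does not reach only later rows make up. A row lasts 1/12 s, in which the tool goes at most 41.7 mm and 7.16 degrees, less where a joint would pass 70% of its speed; a pose out of reach is approached as far as the arm can. A call with a gripper value outside its range is refused whole. "gripper" is the opening, from 0 (shut) to 1 (fully open), set as the call begins (left out, the last holds). The fingers move at their own pace and stop on an object; the grip force is fixed at half the most. Time passes only in rows, so rows that repeat a pose let the fingers close. It gives the time, the measured TCP pose, the force, the opening and the grip force at its end, in the units of the state.
- bot.get_state(): the state, without advancing time (a new reading comes with each control period).
- bot.camera(name): name is "scene" or "top" or "wrist"; returns a dict with "image" (400x640x3 uint8, blue, green, red), "depth" (400x640 float32, m along the optical axis (not along the pixel's ray), 0 where there is no reading), "intrinsics" (3x3 intrinsics, pixels), "k1" (the pictures are not rectified: a ray, as slopes to the right and down, at radius r is drawn at 1 + k1 r^2 times it, then the intrinsics apply), "rvec" (rotation vector, rad) and "tvec" (3), from world to camera coordinates, as OpenCV has them. Camera axes: x right, y down, z forward; pixel columns grow to the right and rows downward; lengths in m; the calibration is good to about 2 mm. A picture is of the moment at which its call begins.
- bot.job_done(): hands the job in; it is judged then, once.
The state is a dict: "time": time; "q": joint angles; "joint_vel": joint speeds; "effort": joint torques, N m; "position": TCP position; "eef_rot": TCP orientation; "contact_force": force on the tool from outside, world axes, zero at the start; "moment": the same for the moment, N m; "gripper_width": finger opening in m; "grasp_force": force on a finger pad.
Only numpy, scipy, OpenCV 4.12 (cv2) and the standard library are available. Lean on these libraries where they do the work, as an engineer would, in place of code of your own. Each camera call takes 0.05 s, during which the arm holds its last target. There are 200 camera calls.

TASK

Make up the two kits for the practical class from the stock on the bench, everything standing upright on the floor of its own compartment: the blue tray gets the amber bottle in its white-lined compartment and the brass weight in its cork-lined compartment; the red tray gets the red-lidded jar in its white-lined compartment and the yellow cuvette box in its cork-lined compartment. Never tip the bottle or the jar over, and leave the green bottle and the steel weight standing where they are.

Things in the scene. Friction and masses are not known exactly. Their poses are not given: they have to be found in the camera images.
- tray_blue: Blue plastic kit tray, 174 x 84 x 8 mm, fixed to the bench, turned any way. Origin: centre of its underside; x along its length, z up. Two compartments 76 x 76 mm inside, floor 3 mm above the underside, walls and the 14 mm wide ridge between them 5 mm above the floor. Centre of the WHITE-lined compartment: x = -45 mm, y = 0; of the brown CORK-lined one: x = +45 mm, y = 0.
- tray_red: Red plastic kit tray, 174 x 84 x 8 mm, fixed to the bench, turned any way. Origin: centre of its underside; x along its length, z up. Two compartments 76 x 76 mm inside, floor 3 mm above the underside, walls and the 14 mm wide ridge between them 5 mm above the floor. Centre of the WHITE-lined compartment: x = -45 mm, y = 0; of the brown CORK-lined one: x = +45 mm, y = 0.
- amber_bottle_mid (a point): Small amber (brown) glass bottle with white cap and white paper label, standing upright on the bench; body 42 mm across up to 62 mm, tapering to a 27 mm cap, 95 mm high, about 0.1 kg. The point is on its axis half-way up, 47.5 mm above its base; z is its axis, up.
- brass_weight_mid (a point): Brass (yellow metal) 500 g calibration weight: upright cylinder 38 mm across up to 56 mm, with a 22 mm knob on top, 78 mm high in all. The point is on its axis half-way up, 39 mm above its base; z is its axis, up.
- jar_mid (a point): White plastic jar with red screw lid, standing upright; body 46 mm across, lid 48 mm across (the top 18 mm), 70 mm high, about 0.08 kg. The point is on its axis half-way up, 35 mm above its base; z is its axis, up.
- cuvette_box_mid (a point): Closed yellow plastic cuvette box with grey lid and a small black latch, 44 mm (along its x) x 34 mm (along its y) x 54 mm high, about 0.06 kg, standing upright at any yaw. The point is its centre, 27 mm above its base; z is up.
- green_bottle_mid (a point): Green glass bottle of the same shape and size as the amber one (42 mm across, 95 mm high, white cap); stays in the stock. The point is on its axis half-way up, 47.5 mm above its base.
- steel_weight_mid (a point): Grey steel weight of the same shape and size as the brass one (38 mm across, 78 mm high); stays in the stock. The point is on its axis half-way up, 39 mm above its base. The six stock things stand at least 90 mm apart (centres); a glass dish and a steel scoop, fixed and at most 8 mm high, lie among them.
Mind the look-alikes: they are no part of the job. There is more than one size of the part that bears jar_mid; the job needs the smallest.

How it is judged:
At the end, for the whole second after the job is handed in: The four things stand in their compartments: centre within 22 mm of the compartment's centre along each tray axis, height within 3.5 mm of resting on its floor, upright within 0.12 rad. Green bottle and steel weight within 20 mm of their start, upright within 0.12 rad. All at rest (x of amber_bottle_mid in the frame of tray_blue between -0.067 and -0.023 m and y of amber_bottle_mid in the frame of tray_blue between -0.022 and 0.022 m and z of amber_bottle_mid in the frame of tray_blue between 0.047 and 0.054 m and angle between each of amber_bottle_mid, brass_weight_mid, jar_mid, cuvette_box_mid, green_bottle_mid, steel_weight_mid's own z axis and vertical below 0.12 rad and x of brass_weight_mid in the frame of tray_blue between 0.023 and 0.067 m and y of brass_weight_mid in the frame of tray_blue between -0.022 and 0.022 m and z of brass_weight_mid in the frame of tray_blue between 0.0385 and 0.0455 m and x of jar_mid in the frame of tray_red between -0.067 and -0.023 m and y of jar_mid in the frame of tray_red between -0.022 and 0.022 m and z of jar_mid in the frame of tray_red between 0.0345 and 0.0415 m and x of cuvette_box_mid in the frame of tray_red between 0.023 and 0.067 m and y of cuvette_box_mid in the frame of tray_red between -0.022 and 0.022 m and z of cuvette_box_mid in the frame of tray_red between 0.0265 and 0.0335 m and linear speed of each of amber_bottle, brass_weight, jar, cuvette_box, green_bottle, steel_weight below 0.02 m/s and angular speed of each of amber_bottle, brass_weight, jar, cuvette_box, green_bottle, steel_weight below 0.3 rad/s and distance of each of green_bottle_mid, steel_weight_mid from where it was at the start of the episode below 0.02 m); the robot touches nothing.
It fails at once if a stock thing that is not wanted (green bottle, steel weight) was shifted or tipped (distance of any of green_bottle_mid, steel_weight_mid from where it was at the start of the episode above 0.02 m or angle between any of green_bottle_mid, steel_weight_mid's own z axis and vertical above 0.35 rad).
It fails at once if the amber bottle or the jar was tipped over (angle between any of amber_bottle_mid, jar_mid's own z axis and vertical above 0.8 rad).
It also fails if it takes over 104 s, if anything falls off the work surface, if the arm or the gripper's body presses on something with over 40 N, if the wrist force passes 120 N, or if a joint passes its speed limit or range.

## Working session

There is one attempt and no reset: what is moved stays moved. The work goes in short steps, Python scripts to look and compute and a tool call to move; the robot and the scene stay as the last step left them, time stands still between calls to the robot, and variables do not carry over. Pictures are saved under pics/ and viewed, at most 14 in all, crops included, and the job is handed in when it is done.

Besides the shell and the picture viewer there is one more tool, called after "Request:" as a command line: name --argument value ..., lists and objects as JSON in quotes. servo_tool: Moves the arm, as the interface text tells. Its arguments: {"type":"object","properties":{"increments":{"type":"array","items":{"type":"object","properties":{"linear":{"type":"array","items":{"type":"number"}},"rotation":{"type":"array","items":{"type":"number"}}}}},"gripper":{"type":"number"}},"required":["increments"]}

```bash
mkdir -p pics; cat > h.py <<'E'
import numpy as np, cv2
from workcell import bot
def grab(n):
    c=bot.camera(n); np.savez(f'/tmp/{n}.npz',**c); return c
def load(n): return dict(np.load(f'/tmp/{n}.npz'))
def cloud(c):
    K=c['intrinsics'];h,w=c['depth'].shape
    v,u=np.mgrid[:h,:w]; x=(u-K[0,2])/K[0,0]; y=(v-K[1,2])/K[1,1]
    k=float(c['k1']); a,b=x.copy(),y.copy()
    for _ in range(20):
        s=1+k*(a*a+b*b); a,b=x/s,y/s
    d=c['depth']; P=np.stack([a*d,b*d,d],-1)
    R=cv2.Rodrigues(np.array(c['rvec'],float))[0]
    W=(P-np.array(c['tvec']).ravel())@R
    W[d==0]=np.nan
    return W
E
python3 - <<'E'
from h import *
for n in ['scene','top']:
    c=grab(n); cv2.imwrite(f'pics/{n}0.png',c['image'])
    R=cv2.Rodrigues(c['rvec'])[0]; print(n,-R.T@c['tvec'].ravel(),R[2],c['intrinsics'][0,0],c['k1'])
s=bot.get_state();print(s['time'],s['position'],s['eef_rot'],s['gripper_width'])
E
```

```text
scene [ 1.10075063 -0.29404806  0.73877219] [-0.56145107  0.33167767 -0.758131  ] 373.4437657446254 -0.07946625126517541
top [0.41436716 0.00830941 1.13907842] [ 0.1503515  -0.0041451  -0.98862391] 438.8410256455428 -0.1254064159465425
0.1 [0.21647077 0.61225025 0.22578388] [-1.93825030e-04  1.69079288e-01  9.85602073e-01 -8.43042263e-04] 0.09169145088380047
```

View pics/top0.png

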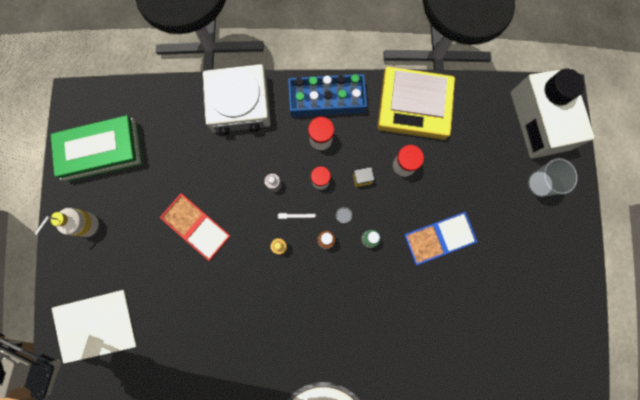

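View pics/scene0.png

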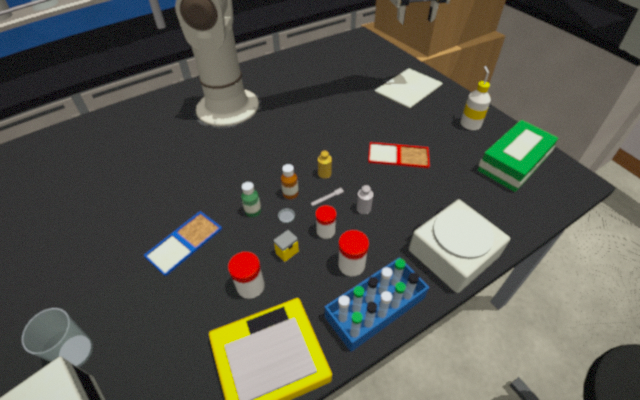

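Top view, jar candidates: (321,133), (410,160) and (320,178). The last looks smallest, to be confirmed by measured size and a crop. The rest are amber bottle (327,240), green bottle (371,239), brass weight (279,246), steel weight (272,182), cuvette box (363,177), red tray (195,227) and blue tray (441,238).

```bash
cat > m.py <<'E'
from h import *
A=load('top');B=load('scene')
WA,WB=cloud(A),cloud(B)
P=np.concatenate([WA.reshape(-1,3),WB.reshape(-1,3)]); src=np.r_[np.zeros(WA[...,0].size),np.ones(WB[...,0].size)]
def fitcirc(p):
    M=np.c_[2*p[:,:2],np.ones(len(p))];s=np.linalg.lstsq(M,(p[:,:2]**2).sum(1),rcond=None)[0]
    return s[:2],np.sqrt(s[2]+s[0]**2+s[1]**2)
print('bench z',np.nanmedian(WA[280:330,250:400,2]),np.nanmedian(WB[100:140,100:170,2]))
for n,(u,v) in dict(jarA=(321,133),jarB=(410,160),jarC=(320,178),amber=(327,240),green=(371,239),brass=(279,246),steel=(272,182),box=(363,177)).items():
    w=np.nanmedian(WA[v-2:v+3,u-2:u+3].reshape(-1,3),0)
    near=np.hypot(P[:,0]-w[0],P[:,1]-w[1])<.045
    q=P[near&(P[:,2]>.012)]; s=src[near&(P[:,2]>.012)]
    zt=[np.percentile(q[s==i,2],98) for i in(0,1)]
    out=[]
    for i in (0,1):
        qi=q[s==i]; t=qi[qi[:,2]>zt[i]-.008]
        out+=[t[:,:2].mean(0).round(4), (np.ptp(t[:,:2],axis=0)).round(3)]
    b=q[(q[:,2]>.015)&(q[:,2]<.05)]
    c,r=fitcirc(b)
    print(n,np.round(zt,3),*out,'circ',c.round(4),round(r,4),len(b))
# trays
for nm,W,I in(('top',WA,A['image']),('scene',WB,B['image'])):
    hsv=cv2.cvtColor(I,cv2.COLOR_BGR2HSV).astype(int)
    x,y,z=W[...,0],W[...,1],W[...,2]
    zone=(abs(z)<.02)&(x>.3)&(x<.8)
    red=zone&(((hsv[...,0]<6)|(hsv[...,0]>172))&(hsv[...,1]>120)&(hsv[...,2]>80))&(y>.15)&(y<.6)
    blue=zone&(abs(hsv[...,0]-112)<12)&(hsv[...,1]>100)&(hsv[...,2]>60)&(y<-.1)&(y>-.5)
    white=zone&(hsv[...,1]<50)&(hsv[...,2]>150)
    cork=zone&(hsv[...,0]>6)&(hsv[...,0]<20)&(hsv[...,1]>70)&(hsv[...,2]>80)
    for t,m in(('red',red),('blue',blue)):
        p=W[m]; c0=np.median(p,0)
        r=cv2.minAreaRect(p[:,:2].astype(np.float32)*1000)
        nr=np.hypot(x-r[0][0]/1000,y-r[0][1]/1000)<.1
        w=np.nanmean(W[white&nr],0);k=np.nanmean(W[cork&nr],0)
        print(nm,t,r,m.sum(),'white',w.round(4),'cork',k.round(4),'mid',((w+k)/2).round(4),'dist',np.hypot(*(k-w)[:2]).round(3),'yaw',np.arctan2(*(k-w)[1::-1]).round(3))
E
python3 m.py
python3 - <<'E'
import cv2
i=cv2.imread('pics/top0.png');j=cv2.imread('pics/scene0.png')
cv2.imwrite('pics/crop1.png',cv2.vconcat([cv2.resize(i[115:270,240:440],(780,605),interpolation=3)[:590]]))
E
```

```text
bench z 0.0007259794326742059 -0.001456445692990759
jarA [0.097 0.093] [ 0.7456 -0.002 ] [0.062 0.06 ] [ 0.7495 -0.004 ] [0.062 0.062] circ [ 0.7462 -0.0021] 0.03 301
jarB [0.097 0.094] [ 0.6718 -0.2213] [0.061 0.062] [ 0.6753 -0.2234] [0.064 0.062] circ [ 0.6723 -0.2226] 0.0303 308
jarC [0.074 0.07 ] [6.315e-01 6.000e-04] [0.046 0.045] [ 0.636  -0.0016] [0.047 0.046] circ [6.329e-01 1.000e-04] 0.0232 199
amber [0.099 0.095] [ 0.4752 -0.0124] [0.024 0.026] [ 0.4791 -0.0141] [0.028 0.025] circ [ 0.476  -0.0128] 0.0216 164
green [0.098 0.094] [ 0.4762 -0.124 ] [0.024 0.026] [ 0.48   -0.1255] [0.026 0.026] circ [ 0.4772 -0.125 ] 0.0216 189
brass [0.081 0.077] [0.4592 0.1061] [0.019 0.02 ] [0.4643 0.1038] [0.022 0.021] circ [0.4609 0.1056] 0.0187 143
steel [0.08  0.077] [0.6231 0.1225] [0.02 0.02] [0.6271 0.12  ] [0.021 0.019] circ [0.6241 0.1227] 0.0192 172
box [0.058 0.055] [ 0.6351 -0.11  ] [0.039 0.046] [ 0.6394 -0.1119] [0.04  0.047] circ [ 0.6362 -0.1114] 0.0223 265
top red ((514.354736328125, 332.28643798828125), (181.71319580078125, 90.3156509399414), 49.917423248291016) 547 whit
[... 158 characters left out ...]
3681335449219, 182.88018798828125), 19.207054138183594) 560 white [ 0.4906 -0.3511  0.0037] cork [ 0.4621 -0.2694  0.0036] mid [ 0.4764 -0.3103  0.0036] dist 0.086 yaw 1.906
scene red ((510.54803466796875, 334.8375244140625), (182.16415405273438, 105.67997741699219), 49.707908630371094) 417 white [0.4837 0.2973 0.0012] cork [0.5401 0.3612 0.002 ] mid [0.5119 0.3293 0.0016] dist 0.085 yaw 0.848
scene blue ((626.9620361328125, -257.6810607910156), (427.1010437011719, 183.0780029296875), 19.095930099487305) 694 white [ 0.7019 -0.2194  0.0139] cork [nan nan nan] mid [nan nan nan] dist nan yaw nanm.py:34: RuntimeWarning: Mean of empty slice
  w=np.nanmean(W[white&nr],0);k=np.nanmean(W[cork&nr],0)
```

View pics/crop1.png

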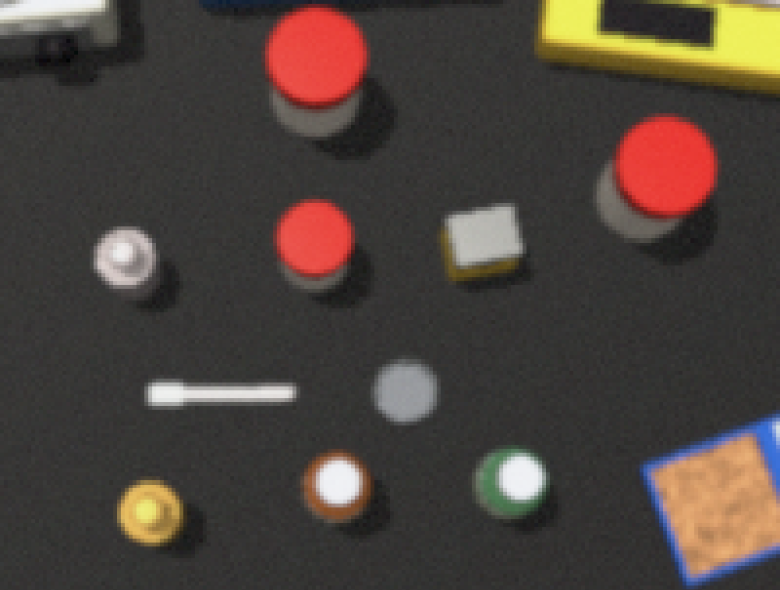

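The crop confirms the jar at (320,178) as the smallest. It measures 46 mm across and 70 mm high, against 60 mm and 95 mm for the two others, so it fits the description. The sizes and heights of everything else agree too. I start with the brass weight, with the fingers closing across the tray, and carry it at z ≈ 0.19.

```bash
cat > go.py <<'E'
import sys,numpy as np
from scipy.spatial.transform import Rotation as R
from workcell import bot
x,y,z,yaw=map(float,sys.argv[1:5])
s=bot.get_state();w=s['eef_rot'];T=R.from_quat(np.r_[w[1:],w[0]])
d=T.inv().apply(np.array([x,y,z])-s['position'])*100
a=np.radians(yaw); Y=np.array([np.cos(a),np.sin(a),0]);Z=np.array([0,0,-1.])
G=R.from_matrix(np.c_[np.cross(Y,Z),Y,Z])
G2=G*R.from_rotvec([0,0,np.pi])
r=[(T.inv()*g).as_rotvec() for g in(G,G2)]
print('lin',d.round(2),'rot',min(r,key=np.linalg.norm).round(3),'t',s['time'],'pos',np.round(s['position'],4),'q7',s['q'][6].__round__(2),'F',np.round(s['contact_force'],1))
E
python3 go.py .462 .105 .19 19.2
```

```text
lin [-40.06 -39.64   3.64] rot [-0.002  0.001  0.896] t 0.1 pos [0.2165 0.6123 0.2258] q7 -0.21 F [-0.7 -0.3 -0.6]
```

Request:
servo_tool --increments '[{"linear":[-3.3,-3.3,0.3],"rotation":[0,0,0.075]},{"linear":[-6.7,-6.6,0.6],"rotation":[0,0,0.15]},{"linear":[-10,-9.9,0.9],"rotation":[0,0,0.22]},{"linear":[-13.3,-13.2,1.2],"rotation":[0,0,0.3]},{"linear":[-16.7,-16.5,1.5],"rotation":[0,0,0.37]},{"linear":[-20,-19.8,1.8],"rotation":[0,0,0.45]},{"linear":[-22.7,-22.5,2.1],"rotation":[0,0,0.51]},{"linear":[-25.3,-25.1,2.4],"rotation":[0,0,0.57]},{"linear":[-28,-27.7,2.7],"rotation":[0,0,0.63]},{"linear":[-30.7,-30.4,2.9],"rotation":[0,0,0.69]},{"linear":[-33.3,-33,3.1],"rotation":[0,0,0.75]},{"linear":[-36,-35.6,3.3],"rotation":[0,0,0.81]}]' --gripper 1

```text
time: 1.1
position: [0.4342, 0.1618, 0.1939]
eef_rot: [-0.0, 0.545, 0.839, -0.0]
contact_force: [-0.0, 0.7, -0.2]
gripper_width: 0.0915
grasp_force: 0.0
```

```bash
python3 go.py .462 .105 .12 19.2
```

```text
lin [-6.31  0.23  7.39] rot [-0.    -0.     0.083] t 1.1 pos [0.4342 0.1618 0.1939] q7 -0.01 F [-0.   0.7 -0.2]
```

Request:
servo_tool --increments '[{"linear":[-2.5,0,2],"rotation":[0,0,0.04]},{"linear":[-4.5,0,4],"rotation":[0,0,0.083]},{"linear":[-6,0,6.5],"rotation":[0,0,0.083]},{"linear":[-6,0,6.5],"rotation":[0,0,0.083]},{"linear":[-6,0,6.5],"rotation":[0,0,0.083]}]'

```text
time: 1.52
position: [0.4573, 0.1082, 0.1279]
eef_rot: [-0.001, 0.579, 0.815, -0.002]
contact_force: [0.2, 0.3, -0.6]
gripper_width: 0.0914
grasp_force: 0.0
```

```bash
python3 go.py .462 .105 .022 19.2; python3 - <<'E'
from h import *
c=grab('wrist');cv2.imwrite('pics/w1.png',c['image'])
W=cloud(c);x,y,z=np.moveaxis(W,-1,0)
for n,a,b in(('brass',.462,.105),('amber',.4775,-.013)):
    m=(np.hypot(x-a,y-b)<.04)&(z>.015)
    m2=m&(z<.05); print(n,m.sum(),m2.sum(), np.nanmax(z[m]) if m.any() else 0)
    if m2.sum()>20:
        p=W[m2];M=np.c_[2*p[:,:2],np.ones(len(p))];s=np.linalg.lstsq(M,(p[:,:2]**2).sum(1),rcond=None)[0];print(s[:2],np.sqrt(s[2]+s[0]**2+s[1]**2))
    t=m&(z>np.nanmax(z[m])-.006) if m.any() else m
    print('top',W[t].mean(0))
E
```

```text
lin [-0.46  0.39 10.59] rot [-0.004 -0.     0.001] t 1.5167 pos [0.4573 0.1082 0.1279] q7 0.03 F [ 0.2  0.3 -0.6]
brass 20774 378 0.24371649484308572
[0.45947738 0.10548513] 0.018677397210292324
top [0.44636957 0.13128439 0.24028463]
amber 1431 96 0.09173716640964735
[ 0.47567638 -0.01312481] 0.02077583007522919
top [ 0.47116314 -0.00089244  0.08805965]
```

View pics/w1.png

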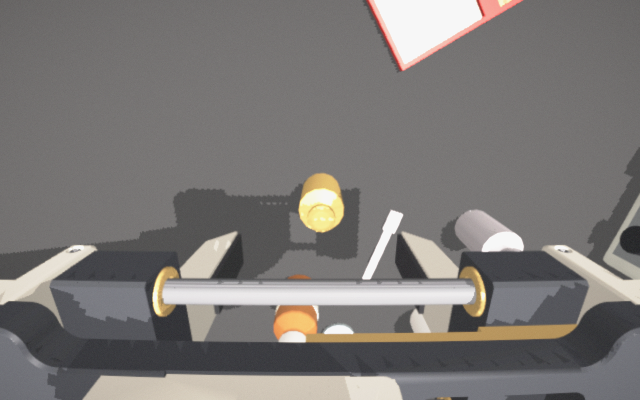

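The wrist view shows the brass weight at (322,205), centred between the finger tips. Measured at (0.4605, 0.1055), it agrees with the first estimate. Descending and gripping.

Request:
servo_tool --increments '[{"linear":[-0.3,0.3,2],"rotation":[0,0,0]},{"linear":[-0.4,0.3,4.5],"rotation":[0,0,0]},{"linear":[-0.4,0.3,7],"rotation":[0,0,0]},{"linear":[-0.4,0.3,9],"rotation":[0,0,0]},{"linear":[-0.4,0.3,10.3],"rotation":[0,0,0]},{"linear":[-0.4,0.3,10.6],"rotation":[0,0,0]},{"linear":[-0.4,0.3,10.6],"rotation":[0,0,0]},{"linear":[-0.4,0.3,10.6],"rotation":[0,0,0]}]'

```text
time: 2.23
position: [0.4637, 0.1076, 0.0243]
eef_rot: [0.0, 0.577, 0.816, 0.001]
contact_force: [0.9, -0.6, -0.1]
gripper_width: 0.0922
grasp_force: 0.0
```

Request:
servo_tool --increments '[{"linear":[0,0,0]},{"linear":[0,0,0]},{"linear":[0,0,0]},{"linear":[0,0,0]},{"linear":[0,0,0]},{"linear":[0,0,0]},{"linear":[0,0,0]},{"linear":[0,0,0]}]' --gripper 0

```text
$.increments[0]: bad value
```

Rows need a rotation as well.

Request:
servo_tool --increments '[{"linear":[-0.2,0,0.2],"rotation":[0,0,0]},{"linear":[-0.2,0,0.2],"rotation":[0,0,0]},{"linear":[-0.2,0,0.2],"rotation":[0,0,0]},{"linear":[-0.2,0,0.2],"rotation":[0,0,0]},{"linear":[-0.2,0,0.2],"rotation":[0,0,0]},{"linear":[-0.2,0,0.2],"rotation":[0,0,0]},{"linear":[-0.2,0,0.2],"rotation":[0,0,0]},{"linear":[-0.2,0,0.2],"rotation":[0,0,0]}]' --gripper 0

```text
time: 2.9
position: [0.4632, 0.1043, 0.0211]
eef_rot: [-0.0, 0.578, 0.816, -0.0]
contact_force: [-4.8, -1.7, 5.0]
gripper_width: 0.0428
grasp_force: 3.2
```

Request:
servo_tool --increments '[{"linear":[0,0,0],"rotation":[0,0,0]},{"linear":[0,0,0],"rotation":[0,0,0]},{"linear":[0,0,0],"rotation":[0,0,0]},{"linear":[0,0,0],"rotation":[0,0,0]},{"linear":[0,0,0],"rotation":[0,0,0]}]'

```text
time: 3.32
position: [0.4615, 0.1037, 0.0208]
eef_rot: [-0.001, 0.578, 0.816, -0.002]
contact_force: [-6.0, -1.4, 5.3]
gripper_width: 0.0373
grasp_force: 30.0
```

Request:
servo_tool --increments '[{"linear":[0,0,-0.5],"rotation":[0,0,0]},{"linear":[0,0,-1.5],"rotation":[0,0,0]},{"linear":[0,0,-3],"rotation":[0,0,0]},{"linear":[0,0,-5],"rotation":[0,0,0]},{"linear":[0,0,-7],"rotation":[0,0,0]},{"linear":[0,0,-9],"rotation":[0,0,0]},{"linear":[0,0,-11],"rotation":[0,0,0]},{"linear":[0,0,-13],"rotation":[0,0,0]},{"linear":[0,0,-14.5],"rotation":[0,0,0]},{"linear":[0,0,-15.5],"rotation":[0,0,0]},{"linear":[0,0,-16],"rotation":[0,0,0]},{"linear":[0,0,-16],"rotation":[0,0,0]}]'

```text
time: 4.32
position: [0.4641, 0.1046, 0.1822]
eef_rot: [0.001, 0.578, 0.816, 0.001]
contact_force: [0.1, 0.2, -5.4]
gripper_width: 0.0374
grasp_force: 30.0
```

```bash
python3 go.py .463 -.271 .18 19.2
```

```text
lin [-35.4  -12.56   0.19] rot [0.002 0.    0.003] t 4.3167 pos [0.4641 0.1046 0.1822] q7 0.05 F [ 0.1  0.2 -5.4]
```

Request:
servo_tool --increments '[{"linear":[-0.8,-0.3,0],"rotation":[0,0,0]},{"linear":[-2.4,-0.8,0],"rotation":[0,0,0]},{"linear":[-5,-1.8,0],"rotation":[0,0,0]},{"linear":[-8.5,-3,0],"rotation":[0,0,0]},{"linear":[-12,-4.3,0],"rotation":[0,0,0]},{"linear":[-15.5,-5.5,0],"rotation":[0,0,0]},{"linear":[-19,-6.8,0],"rotation":[0,0,0]},{"linear":[-22.5,-8,0],"rotation":[0,0,0]},{"linear":[-26,-9.3,0],"rotation":[0,0,0]},{"linear":[-29.5,-10.5,0],"rotation":[0,0,0]},{"linear":[-32.5,-11.6,0],"rotation":[0,0,0]},{"linear":[-34.5,-12.3,0],"rotation":[0,0,0]}]'

```text
time: 5.32
position: [0.4594, -0.2666, 0.1797]
eef_rot: [-0.001, 0.58, 0.815, -0.001]
contact_force: [1.0, -0.3, -3.8]
gripper_width: 0.0372
grasp_force: 30.0
```

Request:
servo_tool --increments '[{"linear":[-0.7,-0.2,0.5],"rotation":[0,0,0]},{"linear":[-0.9,-0.3,2],"rotation":[0,0,0]},{"linear":[-0.9,-0.3,4],"rotation":[0,0,0]},{"linear":[-0.9,-0.3,6],"rotation":[0,0,0]},{"linear":[-0.9,-0.3,8],"rotation":[0,0,0]},{"linear":[-0.9,-0.3,9.5],"rotation":[0,0,0]},{"linear":[-0.9,-0.3,10],"rotation":[0,0,0]},{"linear":[-0.9,-0.3,10],"rotation":[0,0,0]},{"linear":[-0.9,-0.3,10],"rotation":[0,0,0]}]'

```text
time: 6.07
position: [0.4616, -0.2712, 0.0807]
eef_rot: [-0.001, 0.578, 0.816, -0.0]
contact_force: [0.4, -0.5, -4.2]
gripper_width: 0.0371
grasp_force: 30.0
```

```bash
python3 go.py .463 -.271 .024 19.2; python3 - <<'E'
from h import *
for n in('wrist','top'):
    c=grab(n)
    if n=='wrist':cv2.imwrite('pics/w2.png',c['image'])
    W=cloud(c);x,y,z=np.moveaxis(W,-1,0);hsv=cv2.cvtColor(c['image'],cv2.COLOR_BGR2HSV).astype(int)
    m=(abs(z)<.02)&(abs(hsv[...,0]-112)<12)&(hsv[...,1]>100)&(hsv[...,2]>60)&(np.hypot(x-.4775,y+.3135)<.11)
    print(n,cv2.minAreaRect(W[m][:,:2].astype(np.float32)*1000),m.sum())
E
```

```text
lin [-0.03  0.14  5.67] rot [-0.001 -0.001  0.003] t 6.0667 pos [ 0.4616 -0.2712  0.0807] q7 0.93 F [ 0.4 -0.5 -4.2]
wrist ((478.1279296875, -315.3209228515625), (88.37687683105469, 181.30899047851562), 19.276378631591797) 1083
top ((473.2920837402344, -302.5719299316406), (90.17164611816406, 158.61915588378906), 18.93490982055664) 159
```

View pics/w2.png

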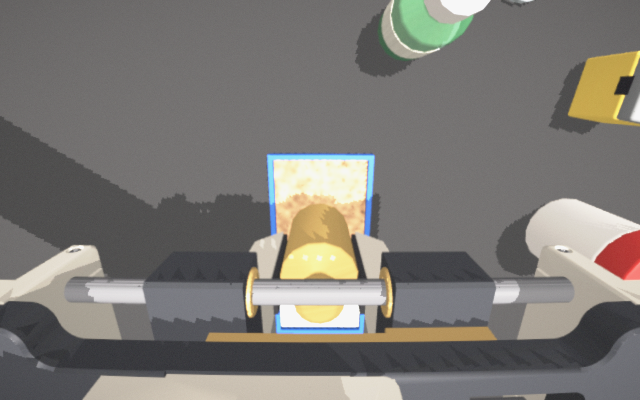

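The wrist view shows the weight at (320,255), aligned with the cork compartment (270–373, 155–240), and the tray pose is confirmed. Lowering onto the floor.

Request:
servo_tool --increments '[{"linear":[0,0.1,1],"rotation":[0,0,0]},{"linear":[0,0.1,2.5],"rotation":[0,0,0]},{"linear":[0,0.1,4],"rotation":[0,0,0]},{"linear":[0,0.1,4.8],"rotation":[0,0,0]},{"linear":[0,0.1,5.2],"rotation":[0,0,0]},{"linear":[0,0.1,5.5],"rotation":[0,0,0]},{"linear":[0,0.1,5.6],"rotation":[0,0,0]},{"linear":[0,0.1,5.7],"rotation":[0,0,0]},{"linear":[0,0.1,5.7],"rotation":[0,0,0]},{"linear":[0,0.1,5.7],"rotation":[0,0,0]}]'

```text
time: 7.0
position: [0.4633, -0.2712, 0.0246]
eef_rot: [0.0, 0.578, 0.816, 0.0]
contact_force: [1.3, 0.1, -5.2]
gripper_width: 0.0373
grasp_force: 30.0
```

Request:
servo_tool --increments '[{"linear":[0,0,0.1],"rotation":[0,0,0]},{"linear":[0,0,0.1],"rotation":[0,0,0]},{"linear":[0,0,0.2],"rotation":[0,0,0]},{"linear":[0,0,0.2],"rotation":[0,0,0]}]'

```text
time: 7.33
position: [0.4635, -0.2713, 0.0237]
eef_rot: [0.001, 0.578, 0.816, 0.0]
contact_force: [-2.8, 2.8, 10.6]
gripper_width: 0.0374
grasp_force: 30.0
```

Floor contact. Release and rise.

Request:
servo_tool --increments '[{"linear":[0,0,-0.1],"rotation":[0,0,0]},{"linear":[0,0,-0.1],"rotation":[0,0,0]},{"linear":[0,0,-0.1],"rotation":[0,0,0]},{"linear":[0,0,-0.1],"rotation":[0,0,0]},{"linear":[0,0,-0.1],"rotation":[0,0,0]},{"linear":[0,0,-0.1],"rotation":[0,0,0]},{"linear":[0,0,-0.1],"rotation":[0,0,0]},{"linear":[0,0,-2],"rotation":[0,0,0]},{"linear":[0,0,-5],"rotation":[0,0,0]},{"linear":[0,0,-8.5],"rotation":[0,0,0]},{"linear":[0,0,-12],"rotation":[0,0,0]},{"linear":[0,0,-15],"rotation":[0,0,0]}]' --gripper 1

```text
time: 8.33
position: [0.463, -0.2712, 0.1742]
eef_rot: [0.0, 0.578, 0.816, 0.0]
contact_force: [0.9, -1.0, -0.0]
gripper_width: 0.0921
grasp_force: 0.0
```

```bash
python3 go.py .4765 -.013 .175 19.2
```

```text
lin [23.91  9.83 -0.09] rot [0.001 0.001 0.003] t 8.3333 pos [ 0.463  -0.2712  0.1742] q7 0.89 F [ 0.9 -1.  -0. ]
```

Request:
servo_tool --increments '[{"linear":[2,0.8,0],"rotation":[0,0,0]},{"linear":[5,2.1,0],"rotation":[0,0,0]},{"linear":[8.5,3.5,0],"rotation":[0,0,0]},{"linear":[12,4.9,0],"rotation":[0,0,0]},{"linear":[15.5,6.4,0],"rotation":[0,0,0]},{"linear":[19,7.8,0],"rotation":[0,0,0]},{"linear":[22,9,0],"rotation":[0,0,0]},{"linear":[23.9,9.8,0.5],"rotation":[0,0,0]},{"linear":[23.9,9.8,3],"rotation":[0,0,0]},{"linear":[23.9,9.8,5],"rotation":[0,0,0]},{"linear":[23.9,9.8,5.5],"rotation":[0,0,0]},{"linear":[23.9,9.8,5.5],"rotation":[0,0,0]}]' --gripper 1

```text
time: 9.33
position: [0.4745, -0.0131, 0.1157]
eef_rot: [-0.001, 0.578, 0.816, -0.001]
contact_force: [0.6, -0.8, 0.6]
gripper_width: 0.092
grasp_force: 0.0
```

```bash
python3 go.py .4765 -.013 .035 19.2; python3 - <<'E'
from h import *
c=grab('wrist');cv2.imwrite('pics/w3.png',c['image'])
E
```

```text
lin [-0.06  0.22  8.07] rot [-0.004 -0.001  0.003] t 9.3333 pos [ 0.4745 -0.0131  0.1157] q7 0.34 F [ 0.6 -0.8  0.6]
```

View pics/w3.png

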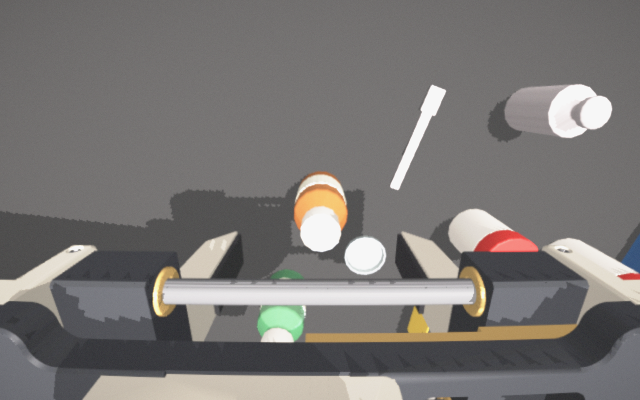

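The amber bottle is at (321,210), centred between the fingers, and the green one at (281,310) is clear of them. Descend and grip.

Request:
servo_tool --increments '[{"linear":[0,0.1,1.5],"rotation":[0,0,0]},{"linear":[0,0.1,3.5],"rotation":[0,0,0]},{"linear":[0,0.1,5.5],"rotation":[0,0,0]},{"linear":[0,0.1,7],"rotation":[0,0,0]},{"linear":[0,0.1,7.8],"rotation":[0,0,0]},{"linear":[0,0.1,8.1],"rotation":[0,0,0]},{"linear":[0,0.1,8.1],"rotation":[0,0,0]},{"linear":[0,0.1,8.1],"rotation":[0,0,0]}]'

```text
time: 10.05
position: [0.478, -0.0129, 0.037]
eef_rot: [0.001, 0.578, 0.816, 0.0]
contact_force: [0.6, -0.1, -0.5]
gripper_width: 0.0916
grasp_force: 0.0
```

Request:
servo_tool --increments '[{"linear":[0,0,0],"rotation":[0,0,0]},{"linear":[0,0,0],"rotation":[0,0,0]},{"linear":[0,0,0],"rotation":[0,0,0]},{"linear":[0,0,0],"rotation":[0,0,0]},{"linear":[0,0,0],"rotation":[0,0,0]},{"linear":[0,0,0],"rotation":[0,0,0]},{"linear":[0,0,0],"rotation":[0,0,0]},{"linear":[0,0,0],"rotation":[0,0,0]},{"linear":[0,0,0],"rotation":[0,0,0]},{"linear":[0,0,0],"rotation":[0,0,0]},{"linear":[0,0,0],"rotation":[0,0,0]},{"linear":[0,0,0],"rotation":[0,0,0]}]' --gripper 0

```text
time: 11.05
position: [0.4769, -0.0128, 0.036]
eef_rot: [-0.0, 0.578, 0.816, -0.0]
contact_force: [0.3, -0.2, -0.1]
gripper_width: 0.0412
grasp_force: 30.0
```

Gripped: 41 mm opening at 30 N, and no contact elsewhere. Lift.

Request:
servo_tool --increments '[{"linear":[0,0,-0.5],"rotation":[0,0,0]},{"linear":[0,0,-1.5],"rotation":[0,0,0]},{"linear":[0,0,-3],"rotation":[0,0,0]},{"linear":[0,0,-5],"rotation":[0,0,0]},{"linear":[0,0,-7],"rotation":[0,0,0]},{"linear":[0,0,-9],"rotation":[0,0,0]},{"linear":[0,0,-11],"rotation":[0,0,0]},{"linear":[0,0,-13],"rotation":[0,0,0]},{"linear":[0,0,-14.5],"rotation":[0,0,0]},{"linear":[0,0,-15.5],"rotation":[0,0,0]},{"linear":[0,0,-16],"rotation":[0,0,0]},{"linear":[0,0,-16],"rotation":[0,0,0]}]'

```text
time: 12.05
position: [0.4777, -0.0127, 0.1974]
eef_rot: [0.001, 0.578, 0.816, 0.001]
contact_force: [-0.1, -0.1, -0.8]
gripper_width: 0.0413
grasp_force: 30.0
```

```bash
python3 go.py .4925 -.3565 .195 19.2
```

```text
lin [-32.93 -10.01   0.23] rot [0.002 0.001 0.003] t 12.05 pos [ 0.4777 -0.0127  0.1974] q7 0.33 F [-0.1 -0.1 -0.8]
```

Request:
servo_tool --increments '[{"linear":[-0.8,-0.2,0],"rotation":[0,0,0]},{"linear":[-2.4,-0.7,0],"rotation":[0,0,0]},{"linear":[-5,-1.5,0],"rotation":[0,0,0]},{"linear":[-8.3,-2.5,0],"rotation":[0,0,0]},{"linear":[-11.6,-3.5,0],"rotation":[0,0,0]},{"linear":[-14.9,-4.5,0],"rotation":[0,0,0]},{"linear":[-18.2,-5.5,0],"rotation":[0,0,0]},{"linear":[-21.5,-6.5,0],"rotation":[0,0,0]},{"linear":[-24.8,-7.5,0],"rotation":[0,0,0]},{"linear":[-28,-8.5,0],"rotation":[0,0,0]},{"linear":[-30.6,-9.3,0],"rotation":[0,0,0]},{"linear":[-32.2,-9.8,0],"rotation":[0,0,0]}]'

```text
time: 13.05
position: [0.489, -0.3535, 0.1944]
eef_rot: [-0.001, 0.58, 0.815, -0.001]
contact_force: [-0.4, -1.0, -1.2]
gripper_width: 0.0414
grasp_force: 30.0
```

Request:
servo_tool --increments '[{"linear":[-0.6,-0.2,0],"rotation":[0,0,0]},{"linear":[-0.7,-0.2,1],"rotation":[0,0,0]},{"linear":[-0.7,-0.2,3],"rotation":[0,0,0]},{"linear":[-0.7,-0.2,5.5],"rotation":[0,0,0]},{"linear":[-0.7,-0.2,8],"rotation":[0,0,0]},{"linear":[-0.7,-0.2,10.5],"rotation":[0,0,0]},{"linear":[-0.7,-0.2,12.5],"rotation":[0,0,0]},{"linear":[-0.7,-0.2,13.5],"rotation":[0,0,0]},{"linear":[-0.7,-0.2,13.5],"rotation":[0,0,0]},{"linear":[-0.7,-0.2,13.5],"rotation":[0,0,0]}]'

```text
time: 13.88
position: [0.4917, -0.355, 0.0605]
eef_rot: [-0.001, 0.578, 0.816, 0.0]
contact_force: [0.4, 0.5, 0.1]
gripper_width: 0.0413
grasp_force: 30.0
```

```bash
python3 go.py .4925 -.3565 .039 19.2
```

```text
lin [-0.17  0.03  2.15] rot [-0.001 -0.002  0.004] t 13.8833 pos [ 0.4917 -0.355   0.0605] q7 1.06 F [0.4 0.5 0.1]
```

Request:
servo_tool --increments '[{"linear":[-0.1,0,0.6],"rotation":[0,0,0]},{"linear":[-0.2,0,1.2],"rotation":[0,0,0]},{"linear":[-0.2,0,1.7],"rotation":[0,0,0]},{"linear":[-0.2,0,1.9],"rotation":[0,0,0]},{"linear":[-0.2,0,2.1],"rotation":[0,0,0]},{"linear":[-0.2,0,2.2],"rotation":[0,0,0]},{"linear":[-0.2,0,2.2],"rotation":[0,0,0]},{"linear":[-0.2,0,2.2],"rotation":[0,0,0]}]'

```text
time: 14.55
position: [0.4926, -0.3583, 0.0393]
eef_rot: [0.0, 0.578, 0.816, 0.0]
contact_force: [-0.3, 0.1, -1.2]
gripper_width: 0.0412
grasp_force: 30.0
```

Request:
servo_tool --increments '[{"linear":[0,0,0.1],"rotation":[0,0,0]},{"linear":[0,0,0.1],"rotation":[0,0,0]},{"linear":[0,0,0.1],"rotation":[0,0,0]},{"linear":[0,0,0.1],"rotation":[0,0,0]}]'

```text
time: 14.88
position: [0.4927, -0.3584, 0.039]
eef_rot: [0.0, 0.578, 0.816, 0.0]
contact_force: [-1.1, 0.2, 4.4]
gripper_width: 0.0415
grasp_force: 30.0
```

Floor contact at 4.4 N. Release and rise.

Request:
servo_tool --increments '[{"linear":[0,0,-0.1],"rotation":[0,0,0]},{"linear":[0,0,-0.1],"rotation":[0,0,0]},{"linear":[0,0,-0.1],"rotation":[0,0,0]},{"linear":[0,0,-0.1],"rotation":[0,0,0]},{"linear":[0,0,-0.1],"rotation":[0,0,0]},{"linear":[0,0,-0.1],"rotation":[0,0,0]},{"linear":[0,0,-0.1],"rotation":[0,0,0]},{"linear":[0,0,-2],"rotation":[0,0,0]},{"linear":[0,0,-5],"rotation":[0,0,0]},{"linear":[0,0,-8.5],"rotation":[0,0,0]},{"linear":[0,0,-12],"rotation":[0,0,0]},{"linear":[0,0,-15],"rotation":[0,0,0]}]' --gripper 1

```text
time: 15.88
position: [0.4926, -0.3584, 0.1903]
eef_rot: [0.001, 0.578, 0.816, -0.0]
contact_force: [0.2, -0.4, -0.3]
gripper_width: 0.092
grasp_force: 0.0
```

```bash
python3 go.py .633 0 .19 -40.1
python3 - <<'E'
from h import *
c=load('top');W=cloud(c)
p=W[(abs(W[...,0]-.636)<.04)&(abs(W[...,1]+.111)<.04)&(W[...,2]>.045)]
print(len(p),cv2.minAreaRect(p[:,:2].astype(np.float32)*1000))
E
```

```text
lin [2.916e+01 2.512e+01 2.000e-02] rot [1.000e-03 0.000e+00 1.038e+00] t 15.8833 pos [ 0.4926 -0.3584  0.1903] q7 1.03 F [ 0.2 -0.4 -0.3]
241 ((635.5103759765625, -110.04712677001953), (34.29190444946289, 44.610050201416016), 9.462996482849121)
```

Request:
servo_tool --increments '[{"linear":[2,1.7,0],"rotation":[0,0,0.07]},{"linear":[4.5,3.9,0],"rotation":[0,0,0.16]},{"linear":[7.3,6.3,0],"rotation":[0,0,0.26]},{"linear":[10,8.6,0],"rotation":[0,0,0.36]},{"linear":[12.7,10.9,0],"rotation":[0,0,0.45]},{"linear":[15.4,13.3,0],"rotation":[0,0,0.55]},{"linear":[18.1,15.6,0],"rotation":[0,0,0.65]},{"linear":[20.8,17.9,0],"rotation":[0,0,0.74]},{"linear":[23.5,20.2,0],"rotation":[0,0,0.84]},{"linear":[26,22.4,0],"rotation":[0,0,0.93]},{"linear":[28,24.1,0],"rotation":[0,0,1]},{"linear":[29.2,25.1,0],"rotation":[0,0,1.038]}]'

```text
time: 16.88
position: [0.6333, 0.0058, 0.1878]
eef_rot: [-0.001, 0.906, 0.422, 0.001]
contact_force: [0.1, 0.0, -0.5]
gripper_width: 0.0918
grasp_force: 0.0
```

Request:
servo_tool --increments '[{"linear":[0,0,1],"rotation":[0,0,0]},{"linear":[0,0,4],"rotation":[0,0,0]},{"linear":[0,0,7],"rotation":[0,0,0]},{"linear":[0,0,9],"rotation":[0,0,0]},{"linear":[0,0,9],"rotation":[0,0,0]},{"linear":[0,0,9],"rotation":[0,0,0]}]'

```text
time: 17.38
position: [0.6308, -0.0009, 0.0967]
eef_rot: [-0.0, 0.907, 0.421, -0.002]
contact_force: [-0.0, -0.7, -0.0]
gripper_width: 0.092
grasp_force: 0.0
```

```bash
python3 go.py .6335 0 .041 -40.1; python3 - <<'E'
from h import *
c=grab('wrist');cv2.imwrite('pics/w4.png',c['image'])
E
```

```text
lin [0.26 0.16 5.57] rot [-0.002  0.003 -0.001] t 17.3833 pos [ 0.6308 -0.0009  0.0967] q7 -0.55 F [-0.  -0.7 -0. ]
```

View pics/w4.png

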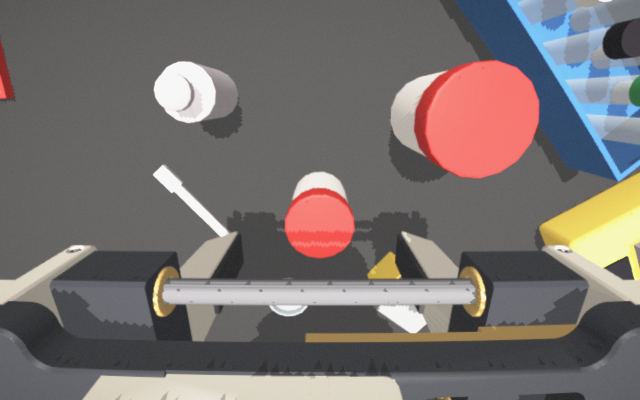

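The small jar is at (320,220), centred between the fingers. The big jar at (470,118), the steel weight at (190,92) and the box at (390,290) are all clear of the finger paths. I'll grip the jar at its lid.

Request:
servo_tool --increments '[{"linear":[0.1,0.1,1.5],"rotation":[0,0,0]},{"linear":[0.1,0.1,3.5],"rotation":[0,0,0]},{"linear":[0.1,0.1,5],"rotation":[0,0,0]},{"linear":[0.1,0.1,5.6],"rotation":[0,0,0]},{"linear":[0.1,0.1,5.6],"rotation":[0,0,0]},{"linear":[0.1,0.1,5.6],"rotation":[0,0,0]}]'

```text
time: 17.93
position: [0.6345, 0.0004, 0.0428]
eef_rot: [0.0, 0.907, 0.422, 0.0]
contact_force: [0.7, -0.3, -0.1]
gripper_width: 0.0917
grasp_force: 0.0
```

Request:
servo_tool --increments '[{"linear":[0,0,0],"rotation":[0,0,0]},{"linear":[0,0,0],"rotation":[0,0,0]},{"linear":[0,0,0],"rotation":[0,0,0]},{"linear":[0,0,0],"rotation":[0,0,0]},{"linear":[0,0,0],"rotation":[0,0,0]},{"linear":[0,0,0],"rotation":[0,0,0]},{"linear":[0,0,0],"rotation":[0,0,0]},{"linear":[0,0,0],"rotation":[0,0,0]},{"linear":[0,0,0],"rotation":[0,0,0]},{"linear":[0,0,0],"rotation":[0,0,0]},{"linear":[0,0,0],"rotation":[0,0,0]},{"linear":[0,0,0],"rotation":[0,0,0]}]' --gripper 0

```text
time: 18.93
position: [0.6338, 0.0007, 0.0421]
eef_rot: [-0.0, 0.907, 0.422, -0.0]
contact_force: [0.2, -0.1, 1.4]
gripper_width: 0.0471
grasp_force: 30.0
```

Request:
servo_tool --increments '[{"linear":[0,0,-0.5],"rotation":[0,0,0]},{"linear":[0,0,-1.5],"rotation":[0,0,0]},{"linear":[0,0,-3],"rotation":[0,0,0]},{"linear":[0,0,-5],"rotation":[0,0,0]},{"linear":[0,0,-7],"rotation":[0,0,0]},{"linear":[0,0,-9],"rotation":[0,0,0]},{"linear":[0,0,-11],"rotation":[0,0,0]},{"linear":[0,0,-13],"rotation":[0,0,0]},{"linear":[0,0,-14.5],"rotation":[0,0,0]},{"linear":[0,0,-15.5],"rotation":[0,0,0]},{"linear":[0,0,-16],"rotation":[0,0,0]},{"linear":[0,0,-16],"rotation":[0,0,0]}]'

```text
time: 19.93
position: [0.6345, 0.0007, 0.2036]
eef_rot: [0.0, 0.907, 0.422, 0.001]
contact_force: [-1.1, 0.3, -1.4]
gripper_width: 0.0473
grasp_force: 30.0
```

```bash
python3 go.py .4845 .298 .2 -40.1
```

```text
lin [ 13.08 -30.63   0.33] rot [ 0.001 -0.002 -0.   ] t 19.9333 pos [0.6345 0.0007 0.2036] q7 -0.59 F [-1.1  0.3 -1.4]
```

Request:
servo_tool --increments '[{"linear":[0.3,-0.8,0],"rotation":[0,0,0]},{"linear":[1,-2.3,0],"rotation":[0,0,0]},{"linear":[2,-4.7,0],"rotation":[0,0,0]},{"linear":[3.3,-7.7,0],"rotation":[0,0,0]},{"linear":[4.6,-10.7,0],"rotation":[0,0,0]},{"linear":[5.9,-13.7,0],"rotation":[0,0,0]},{"linear":[7.2,-16.8,0],"rotation":[0,0,0]},{"linear":[8.5,-19.9,0],"rotation":[0,0,0]},{"linear":[9.8,-22.9,0],"rotation":[0,0,0]},{"linear":[11.1,-25.9,0],"rotation":[0,0,0]},{"linear":[12.2,-28.5,0],"rotation":[0,0,0]},{"linear":[12.8,-30,0],"rotation":[0,0,0]}]'

```text
time: 20.93
position: [0.4829, 0.2961, 0.2005]
eef_rot: [-0.001, 0.906, 0.424, -0.002]
contact_force: [0.3, 0.5, -1.0]
gripper_width: 0.0469
grasp_force: 30.0
```

Request:
servo_tool --increments '[{"linear":[0.2,-0.5,0],"rotation":[0,0,0]},{"linear":[0.3,-0.6,1],"rotation":[0,0,0]},{"linear":[0.3,-0.6,3],"rotation":[0,0,0]},{"linear":[0.3,-0.6,5.5],"rotation":[0,0,0]},{"linear":[0.3,-0.6,8],"rotation":[0,0,0]},{"linear":[0.3,-0.6,10.5],"rotation":[0,0,0]},{"linear":[0.3,-0.6,12],"rotation":[0,0,0]},{"linear":[0.3,-0.6,12.5],"rotation":[0,0,0]},{"linear":[0.3,-0.6,12.5],"rotation":[0,0,0]},{"linear":[0.3,-0.6,12.5],"rotation":[0,0,0]}]'

```text
time: 21.77
position: [0.4849, 0.2968, 0.077]
eef_rot: [0.0, 0.907, 0.421, -0.0]
contact_force: [1.1, 0.4, -0.6]
gripper_width: 0.0472
grasp_force: 30.0
```

```bash
python3 go.py .4845 .298 .045 -40.1; python3 - <<'E'
from h import *
c=grab('wrist');cv2.imwrite('pics/w5.png',c['image'])
W=cloud(c);x,y,z=np.moveaxis(W,-1,0);hsv=cv2.cvtColor(c['image'],cv2.COLOR_BGR2HSV).astype(int)
m=(abs(z)<.02)&((hsv[...,0]<6)|(hsv[...,0]>172))&(hsv[...,1]>120)&(hsv[...,2]>80)&(np.hypot(x-.5135,y-.332)<.11)
print(cv2.minAreaRect(W[m][:,:2].astype(np.float32)*1000),m.sum())
E
```

```text
lin [ 0.07 -0.11  3.2 ] rot [ 0.001  0.001 -0.002] t 21.7667 pos [0.4849 0.2968 0.077 ] q7 -1.16 F [ 1.1  0.4 -0.6]
((520.56396484375, 337.53643798828125), (157.06179809570312, 88.23472595214844), 49.87929916381836) 4754
```

View pics/w5.png

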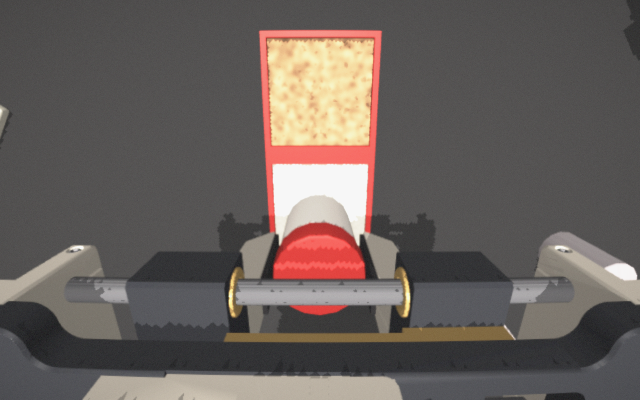

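The wrist view shows the jar at (320,260), lined up with the white compartment (272–367, 163–…), with the empty cork compartment beyond at (320,92). The visible far end of the tray gives the centre (0.514, 0.330), as expected. Lowering.

Request:
servo_tool --increments '[{"linear":[0,0,0.6],"rotation":[0,0,0]},{"linear":[0,0,1.4],"rotation":[0,0,0]},{"linear":[0,0,2.2],"rotation":[0,0,0]},{"linear":[0,0,2.7],"rotation":[0,0,0]},{"linear":[0,0,3],"rotation":[0,0,0]},{"linear":[0,0,3.1],"rotation":[0,0,0]},{"linear":[0,0,3.2],"rotation":[0,0,0]},{"linear":[0,0,3.2],"rotation":[0,0,0]},{"linear":[0,0,3.2],"rotation":[0,0,0]}]'

```text
time: 22.57
position: [0.4845, 0.2981, 0.0453]
eef_rot: [-0.0, 0.907, 0.422, 0.0]
contact_force: [0.0, -0.2, -1.0]
gripper_width: 0.0478
grasp_force: 30.0
```

Request:
servo_tool --increments '[{"linear":[0,0,0.1],"rotation":[0,0,0]},{"linear":[0,0,0.1],"rotation":[0,0,0]},{"linear":[0,0,0.1],"rotation":[0,0,0]},{"linear":[0,0,0.1],"rotation":[0,0,0]}]'

```text
time: 22.9
position: [0.4848, 0.2984, 0.045]
eef_rot: [-0.0, 0.907, 0.422, 0.001]
contact_force: [-1.2, -0.8, 4.9]
gripper_width: 0.0473
grasp_force: 30.0
```

Floor contact. Release and rise.

Request:
servo_tool --increments '[{"linear":[0,0,-0.1],"rotation":[0,0,0]},{"linear":[0,0,-0.1],"rotation":[0,0,0]},{"linear":[0,0,-0.1],"rotation":[0,0,0]},{"linear":[0,0,-0.1],"rotation":[0,0,0]},{"linear":[0,0,-0.1],"rotation":[0,0,0]},{"linear":[0,0,-0.1],"rotation":[0,0,0]},{"linear":[0,0,-0.1],"rotation":[0,0,0]},{"linear":[0,0,-2],"rotation":[0,0,0]},{"linear":[0,0,-5],"rotation":[0,0,0]},{"linear":[0,0,-8.5],"rotation":[0,0,0]},{"linear":[0,0,-12],"rotation":[0,0,0]},{"linear":[0,0,-15],"rotation":[0,0,0]}]' --gripper 1

```text
time: 23.9
position: [0.4845, 0.298, 0.1963]
eef_rot: [-0.0, 0.907, 0.422, 0.001]
contact_force: [0.2, 1.0, 0.4]
gripper_width: 0.0918
grasp_force: 0.0
```

```bash
python3 go.py .637 -.1105 .195 8.5
```

```text
lin [-21.41  37.99   0.12] rot [ 0.001 -0.001 -0.849] t 23.9 pos [0.4845 0.298  0.1963] q7 -1.2 F [0.2 1.  0.4]
```

Request:
servo_tool --increments '[{"linear":[-1,1.8,0],"rotation":[0,0,-0.04]},{"linear":[-2.6,4.6,0],"rotation":[0,0,-0.1]},{"linear":[-4.4,7.8,0],"rotation":[0,0,-0.17]},{"linear":[-6.2,11,0],"rotation":[0,0,-0.25]},{"linear":[-8,14.2,0],"rotation":[0,0,-0.32]},{"linear":[-9.8,17.4,0],"rotation":[0,0,-0.39]},{"linear":[-11.6,20.6,0],"rotation":[0,0,-0.46]},{"linear":[-13.4,23.8,0],"rotation":[0,0,-0.53]},{"linear":[-15.2,27,0],"rotation":[0,0,-0.6]},{"linear":[-17,30.2,0],"rotation":[0,0,-0.67]},{"linear":[-18.8,33.4,0],"rotation":[0,0,-0.75]},{"linear":[-20.2,36,0],"rotation":[0,0,-0.8]}]'

```text
time: 24.9
position: [0.6297, -0.0921, 0.1941]
eef_rot: [0.0, 0.67, 0.742, -0.0]
contact_force: [-0.2, 0.1, -0.7]
gripper_width: 0.0922
grasp_force: 0.0
```

```bash
python3 go.py .637 -.1105 .1 8.5
```

```text
lin [-1.89  0.54  9.41] rot [-0.     0.001 -0.046] t 24.9 pos [ 0.6297 -0.0921  0.1941] q7 0.31 F [-0.2  0.1 -0.7]
```

Request:
servo_tool --increments '[{"linear":[-1,0.3,1],"rotation":[0,0,-0.03]},{"linear":[-1.8,0.5,3],"rotation":[0,0,-0.046]},{"linear":[-1.8,0.5,6],"rotation":[0,0,-0.046]},{"linear":[-1.8,0.5,8.5],"rotation":[0,0,-0.046]},{"linear":[-1.8,0.5,9.4],"rotation":[0,0,-0.046]},{"linear":[-1.8,0.5,9.4],"rotation":[0,0,-0.046]},{"linear":[-1.8,0.5,9.4],"rotation":[0,0,-0.046]}]'

```text
time: 25.48
position: [0.6363, -0.1057, 0.1003]
eef_rot: [-0.0, 0.654, 0.757, -0.0]
contact_force: [-0.5, 0.3, 0.1]
gripper_width: 0.0918
grasp_force: 0.0
```

```bash
python3 go.py .637 -.1105 .016 8.5; python3 - <<'E'
from h import *
c=grab('wrist');cv2.imwrite('pics/w6.png',c['image'])
E
```

```text
lin [-0.48  0.    8.43] rot [-0.    -0.    -0.002] t 25.4833 pos [ 0.6363 -0.1057  0.1003] q7 0.39 F [-0.5  0.3  0.1]
```

View pics/w6.png

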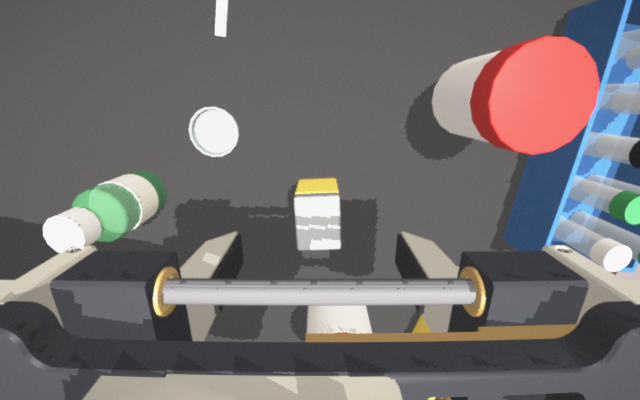

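The box is at (318,215), square to the fingers, and the green bottle at (105,210) and big jar at (520,95) are clear. Descend and grip.

Request:
servo_tool --increments '[{"linear":[-0.2,0,1.5],"rotation":[0,0,0]},{"linear":[-0.3,0,4],"rotation":[0,0,0]},{"linear":[-0.3,0,6.5],"rotation":[0,0,0]},{"linear":[-0.3,0,7.8],"rotation":[0,0,0]},{"linear":[-0.3,0,8.1],"rotation":[0,0,0]},{"linear":[-0.3,0,8.1],"rotation":[0,0,0]},{"linear":[-0.3,0,8.1],"rotation":[0,0,0]}]'

```text
time: 26.12
position: [0.638, -0.1089, 0.0207]
eef_rot: [0.001, 0.654, 0.757, 0.001]
contact_force: [-0.7, -0.0, 0.4]
gripper_width: 0.0916
grasp_force: 0.0
```

Request:
servo_tool --increments '[{"linear":[0,0,0],"rotation":[0,0,0]},{"linear":[0,0,0],"rotation":[0,0,0]},{"linear":[0,0,0],"rotation":[0,0,0]},{"linear":[0,0,0],"rotation":[0,0,0]},{"linear":[0,0,0],"rotation":[0,0,0]},{"linear":[0,0,0],"rotation":[0,0,0]},{"linear":[0,0,0],"rotation":[0,0,0]},{"linear":[0,0,0],"rotation":[0,0,0]},{"linear":[0,0,0],"rotation":[0,0,0]},{"linear":[0,0,0],"rotation":[0,0,0]},{"linear":[0,0,0],"rotation":[0,0,0]},{"linear":[0,0,0],"rotation":[0,0,0]}]' --gripper 0

```text
time: 27.12
position: [0.6365, -0.1088, 0.019]
eef_rot: [-0.0, 0.654, 0.757, -0.0]
contact_force: [1.1, 0.1, -0.1]
gripper_width: 0.0341
grasp_force: 30.0
```

Request:
servo_tool --increments '[{"linear":[0,0,-0.5],"rotation":[0,0,0]},{"linear":[0,0,-1.5],"rotation":[0,0,0]},{"linear":[0,0,-3],"rotation":[0,0,0]},{"linear":[0,0,-5],"rotation":[0,0,0]},{"linear":[0,0,-7],"rotation":[0,0,0]},{"linear":[0,0,-9],"rotation":[0,0,0]},{"linear":[0,0,-11],"rotation":[0,0,0]},{"linear":[0,0,-13],"rotation":[0,0,0]},{"linear":[0,0,-14.5],"rotation":[0,0,0]},{"linear":[0,0,-15.5],"rotation":[0,0,0]},{"linear":[0,0,-16],"rotation":[0,0,0]},{"linear":[0,0,-16],"rotation":[0,0,0]}]'

```text
time: 28.12
position: [0.6375, -0.1089, 0.1812]
eef_rot: [0.001, 0.654, 0.757, 0.001]
contact_force: [0.2, -0.2, -0.0]
gripper_width: 0.0338
grasp_force: 30.0
```

```bash
python3 go.py .543 .366 .18 -40.1
```

```text
lin [48.36 -2.44  0.08] rot [ 0.003 -0.001  0.846] t 28.1167 pos [ 0.6375 -0.1089  0.1812] q7 0.38 F [ 0.2 -0.2 -0. ]
```

Request:
servo_tool --increments '[{"linear":[0.8,0,0],"rotation":[0,0,0.01]},{"linear":[2.4,-0.1,0],"rotation":[0,0,0.04]},{"linear":[5,-0.2,0],"rotation":[0,0,0.09]},{"linear":[8.5,-0.4,0],"rotation":[0,0,0.15]},{"linear":[12,-0.6,0],"rotation":[0,0,0.21]},{"linear":[15.5,-0.8,0],"rotation":[0,0,0.27]},{"linear":[19,-1,0],"rotation":[0,0,0.33]},{"linear":[22.5,-1.1,0],"rotation":[0,0,0.39]},{"linear":[26,-1.3,0],"rotation":[0,0,0.45]},{"linear":[29.5,-1.5,0],"rotation":[0,0,0.51]},{"linear":[33,-1.7,0],"rotation":[0,0,0.57]},{"linear":[36.5,-1.8,0],"rotation":[0,0,0.63]}]'

```text
time: 29.12
position: [0.5635, 0.2517, 0.1776]
eef_rot: [-0.0, 0.857, 0.516, -0.001]
contact_force: [0.5, -0.7, -0.5]
gripper_width: 0.0337
grasp_force: 30.0
```

```bash
python3 go.py .543 .366 .18 -40.1
```

```text
lin [ 9.14 -7.17 -0.25] rot [-0.002  0.002  0.213] t 29.1167 pos [0.5635 0.2517 0.1776] q7 -0.82 F [ 0.5 -0.7 -0.5]
```

Request:
servo_tool --increments '[{"linear":[2.5,-2,0],"rotation":[0,0,0.06]},{"linear":[5,-4,0],"rotation":[0,0,0.12]},{"linear":[7,-5.5,0],"rotation":[0,0,0.17]},{"linear":[8.4,-6.6,0],"rotation":[0,0,0.21]},{"linear":[8.8,-6.9,1],"rotation":[0,0,0.213]},{"linear":[8.8,-6.9,3.5],"rotation":[0,0,0.213]},{"linear":[8.8,-6.9,6],"rotation":[0,0,0.213]},{"linear":[8.8,-6.9,8.5],"rotation":[0,0,0.213]},{"linear":[8.8,-6.9,10],"rotation":[0,0,0.213]},{"linear":[8.8,-6.9,10.5],"rotation":[0,0,0.213]},{"linear":[8.8,-6.9,10.5],"rotation":[0,0,0.213]},{"linear":[8.8,-6.9,10.5],"rotation":[0,0,0.213]}]'

```text
time: 30.12
position: [0.5457, 0.3589, 0.0738]
eef_rot: [0.0, 0.906, 0.423, -0.0]
contact_force: [-0.0, 1.1, 0.1]
gripper_width: 0.0341
grasp_force: 30.0
```

```bash
python3 go.py .543 .366 .022 -40.1; python3 - <<'E'
from h import *
c=grab('wrist');cv2.imwrite('pics/w7.png',c['image'])
E
```

```text
lin [ 0.38 -0.67  5.18] rot [0.    0.001 0.002] t 30.1167 pos [0.5457 0.3589 0.0738] q7 -1.15 F [-0.   1.1  0.1]
```

View pics/w7.png

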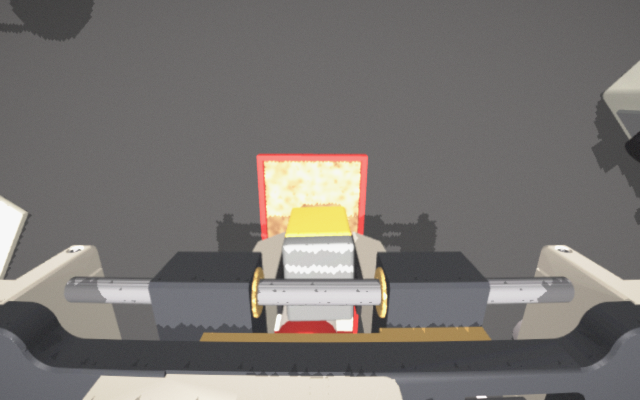

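The box at (319,250) is about 7 mm to the right of the cork compartment's axis (312), which matches the computed correction. Correct, then lower.

Request:
servo_tool --increments '[{"linear":[0.2,-0.4,0],"rotation":[0,0,0]},{"linear":[0.4,-0.7,0.6],"rotation":[0,0,0]},{"linear":[0.4,-0.7,1.6],"rotation":[0,0,0]},{"linear":[0.4,-0.7,3],"rotation":[0,0,0]},{"linear":[0.4,-0.7,4],"rotation":[0,0,0]},{"linear":[0.4,-0.7,4.6],"rotation":[0,0,0]},{"linear":[0.4,-0.7,5],"rotation":[0,0,0]},{"linear":[0.4,-0.7,5.1],"rotation":[0,0,0]},{"linear":[0.4,-0.7,5.1],"rotation":[0,0,0]},{"linear":[0.4,-0.7,5.1],"rotation":[0,0,0]}]'

```text
time: 31.0
position: [0.543, 0.3672, 0.023]
eef_rot: [0.0, 0.906, 0.423, 0.0]
contact_force: [0.3, 0.4, -0.1]
gripper_width: 0.0339
grasp_force: 30.0
```

Request:
servo_tool --increments '[{"linear":[0,0,0.1],"rotation":[0,0,0]},{"linear":[0,0,0.1],"rotation":[0,0,0]},{"linear":[0,0,0.1],"rotation":[0,0,0]},{"linear":[0,0,0.1],"rotation":[0,0,0]}]'

```text
time: 31.33
position: [0.5429, 0.3673, 0.0223]
eef_rot: [-0.0, 0.906, 0.423, 0.0]
contact_force: [-0.2, -0.6, -0.7]
gripper_width: 0.0344
grasp_force: 30.0
```

Request:
servo_tool --increments '[{"linear":[0,0,0.05],"rotation":[0,0,0]},{"linear":[0,0,0.05],"rotation":[0,0,0]},{"linear":[0,0,0.1],"rotation":[0,0,0]},{"linear":[0,0,0.1],"rotation":[0,0,0]}]'

```text
time: 31.67
position: [0.5429, 0.3675, 0.0219]
eef_rot: [-0.0, 0.906, 0.423, 0.0]
contact_force: [-1.3, 0.4, 6.0]
gripper_width: 0.0343
grasp_force: 30.0
```

Floor contact. Release, rise, and look from above.

Request:
servo_tool --increments '[{"linear":[0,0,-0.1],"rotation":[0,0,0]},{"linear":[0,0,-0.1],"rotation":[0,0,0]},{"linear":[0,0,-0.1],"rotation":[0,0,0]},{"linear":[0,0,-0.1],"rotation":[0,0,0]},{"linear":[0,0,-0.1],"rotation":[0,0,0]},{"linear":[0,0,-0.1],"rotation":[0,0,0]},{"linear":[0,0,-0.1],"rotation":[0,0,0]},{"linear":[0,0,-2],"rotation":[0,0,0]},{"linear":[0,0,-5],"rotation":[0,0,0]},{"linear":[0,0,-8.5],"rotation":[0,0,0]},{"linear":[0,0,-12],"rotation":[0,0,0]},{"linear":[0,0,-15],"rotation":[0,0,0]}]' --gripper 1

```text
time: 32.67
position: [0.5431, 0.3673, 0.1734]
eef_rot: [-0.0, 0.906, 0.423, 0.001]
contact_force: [0.1, -0.4, 0.6]
gripper_width: 0.0916
grasp_force: 0.0
```

Request:
servo_tool --increments '[{"linear":[0,-3,-3],"rotation":[0,0,0]},{"linear":[0,-6,-6],"rotation":[0,0,0]},{"linear":[0,-9,-8],"rotation":[0,0,0]},{"linear":[0,-12,-8],"rotation":[0,0,0]},{"linear":[0,-15,-8],"rotation":[0,0,0]},{"linear":[0,-18,-8],"rotation":[0,0,0]},{"linear":[0,-20,-8],"rotation":[0,0,0]},{"linear":[0,-20,-8],"rotation":[0,0,0]},{"linear":[0,-20,-8],"rotation":[0,0,0]}]'

```text
time: 33.42
position: [0.3877, 0.4969, 0.251]
eef_rot: [-0.0, 0.905, 0.425, -0.0]
contact_force: [0.5, -0.2, 0.4]
gripper_width: 0.092
grasp_force: 0.0
```

```bash
python3 - <<'E'
from h import *
A=grab('top');B=grab('scene')
cv2.imwrite('pics/f.png',cv2.resize(B['image'],(800,500)))
P=np.concatenate([cloud(A).reshape(-1,3),cloud(B).reshape(-1,3)])
from scipy.optimize import least_squares
for n,a,b,h in(('amber',.492,-.356,.098),('brass',.463,-.271,.081),('jar',.4845,.298,.073),('box',.5425,.366,.057),('green',.4775,-.125,.095),('steel',.6255,.121,.078)):
    q=P[(np.hypot(P[:,0]-a,P[:,1]-b)<.04)&(P[:,2]>.02)&(P[:,2]<.13)]
    m=q[q[:,2]>np.percentile(q[:,2],98)-.01]
    M=np.c_[2*q[:,:2],np.ones(len(q))];b_=q[:,2]<.052;s=np.linalg.lstsq(M[b_],(q[b_,:2]**2).sum(1),rcond=None)[0]
    print(n,len(q),'ztop',np.percentile(q[:,2],98).round(3),'exp',h,'top',m[:,:2].mean(0).round(4),'body',s[:2].round(4),'want',a,b)
print(bot.get_state()['time'])
E
```

```text
amber 843 ztop 0.101 exp 0.098 top [ 0.4933 -0.3566] body [ 0.4925 -0.3578] want 0.492 -0.356
brass 547 ztop 0.082 exp 0.081 top [ 0.4645 -0.2689] body [ 0.4626 -0.2684] want 0.463 -0.271
jar 722 ztop 0.077 exp 0.073 top [0.4843 0.2969] body [0.4842 0.2982] want 0.4845 0.298
box 590 ztop 0.061 exp 0.057 top [0.5421 0.3649] body [0.5404 0.366 ] want 0.5425 0.366
green 688 ztop 0.097 exp 0.095 top [ 0.4781 -0.1247] body [ 0.4772 -0.1249] want 0.4775 -0.125
steel 501 ztop 0.08 exp 0.078 top [0.6245 0.1214] body [0.6243 0.1224] want 0.6255 0.121
33.5167
```

View pics/f.png

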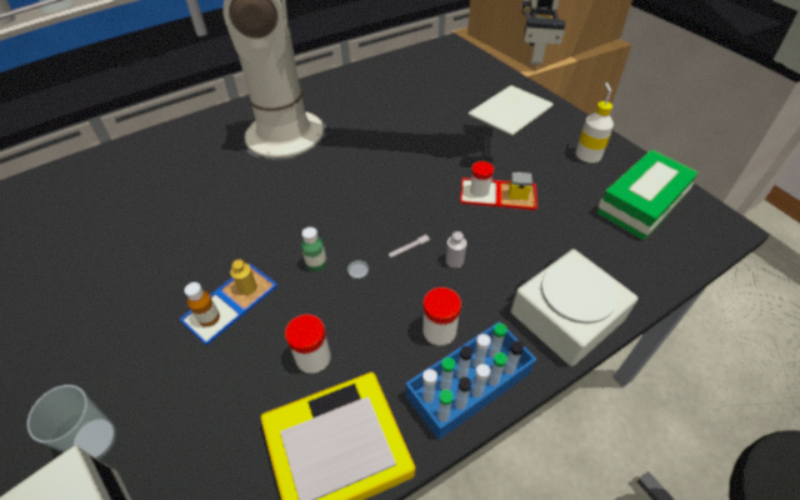

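The final view shows amber on white (203,305) and brass on cork (243,277) in the blue tray, and the jar on white (482,180) and the box on cork (520,188) in the red tray. All stand upright within about 3 mm of the targets. The green bottle (313,250) and steel weight (456,250) have not moved. Handing in.

```bash
python3 -c "from workcell import bot; print(bot.job_done())"
```

```text
the job is handed in; nothing more can be done
None
```

I made up both kits and handed the job in at about 34 s of the 104 s allowed: all four items stand upright in their compartments, within about 3 mm of centre by camera, and the green bottle and steel weight were not moved; no verdict came back.

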